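# Lock the bayonet lid of the wide steel canister

## Robot

A 6-joint arm with a two-finger parallel gripper is mounted at the origin on the work surface. World frame = base frame: x ahead of the robot, y to its left, z up, the work surface at z = 0. Lengths are in mm, angles in rad, forces in N, time in s.
With the tool pointing down it reaches from about 400 to 825 mm from the base axis. Payload 7 kg.
Tool frame: the origin (TCP) lies midway between the tips of the shut fingers; the grasp point (between the pads) lies 19 mm behind it; z points along the fingers, y is the direction in which the jaws open and shut (so a half turn about z gives the same grasp; the last joint's range is limited). The gripper opens to 85 mm and grips with 20 to 120 N. Pads are 22 mm wide; open, the fingers measure 114 mm over their backs; the gripper's body (76 mm by 85 mm) begins 54 mm behind the grasp point. The pads swing forward as they close: fully open they stand 13 mm farther back than shut.
Start: joints at [1.611, 0.359, 0.012, 0, -1.224, -0.288], TCP at [165.569, 654.356, 231.302] pointing down, gripper open.
Joint ranges: [-3.07, 3.07], [-1.43, 2.12], [-1.02, 1.25], [-3.03, 1.67], [-3.05, -0], [-3.03, 3.03]. Speed limits (rad/s): [2.39, 2.39, 3.01, 3.14, 3.14, 3.14].

## Interface

Orientations are given as a unit quaternion [x, y, z, w].
In Python, from plant import ctrl gives the robot as it stands. Calls block until the motion is done:
- ctrl.move_ptp(position, orientation): joint-space move of the TCP to a pose.
- ctrl.line_to(position, ori=None, vel=150, max_force=None): straight line of the TCP; ori=None keeps the orientation; vel is the mean speed in mm/s. With max_force (N) it stops when the force on the tool has changed by that much, and returns True; else False.
- ctrl.movej(angles): joint-space move.
- ctrl.open_gripper() and ctrl.grab(strength=None): open the fingers fully, or close them until they stop; strength is the grip in N (None keeps the last).
- ctrl.dwell(seconds).
- ctrl.ik(position, orientation): joint angles nearest the present ones, or None.
- ctrl.capture(name): name is "scene" or "top"; returns the picture (384x512x3 uint8, blue, green, red); there is no depth.
- ctrl.camera_model(name): a dict with "fx", "fy", "cx", "cy" (pixels), "k1" (the pictures are not rectified: a ray, as slopes to the right and down, at radius r is drawn at 1 + k1 r^2 times it, then the intrinsics apply), "R" (3x3) and "t" (3): a world point X has camera coordinates R X + t. Camera axes: x right, y down, z forward; pixel columns grow to the right and rows downward; lengths in mm; the calibration is good to about 2 mm. A picture is of the moment at which its call begins. camera_model takes no time and is no camera call.
A pose or a line that the arm cannot do raises ctrl.Unreachable and nothing moves.
- ctrl.finish_job(): hands the job in, once; it reports no verdict.
Readings, each from a call of its own:
- ctrl.get_time(): time.
- ctrl.get_joint_pos(): joint angles.
- ctrl.get_qvel(): joint speeds.
- ctrl.get_tau(): joint torques, N m.
- ctrl.get_tool_pos(): TCP position.
- ctrl.get_ee_rot(): TCP orientation.
- ctrl.get_ft_force(): force on the tool from outside, world axes, zero at the start.
- ctrl.get_ft_torque(): the same for the moment, N m.
- ctrl.get_opening(): finger opening in mm.
Only numpy, scipy, OpenCV 4.12 (cv2) and the standard library are available. Lean on these libraries where they do the work, as an engineer would, in place of code of your own. Each camera call takes 0.05 s, during which the arm holds its last target. There are 200 camera calls.

## Task

The lid of the wide steel sample canister on the fume-hood bench is only resting in its collar. Take it by its bar handle, push it straight down against its spring, give it a quarter-turn clockwise (seen from above) as far as it goes, and let go so that it stays locked. The slim canister beside it is closed already; do not knock over the glass flask.

Things in the scene. Friction and masses are not known exactly. Their poses are not given: they have to be found in the camera images.
- lid_handle (a point): Centre of the brass bar handle of the loose lid to lock. Bar 70 mm long (x), 14 wide (y), 24 high (z, up), on a 22 mm post, 29 mm of it free, on a 74 mm aluminium lid, 0.2 kg. Two lugs at the lid's edge lie in line with the bar (x), at the start in the collar's notches; this point is then 46 mm above the collar's top. Clockwise from above it turns about 90 degrees to a stop.
- canister: Wide steel canister, fixed: 106 mm across, collar top 110 mm above the bench, on a square 140 mm base plate. Origin on its axis at bench height, z up. Notches at both ends of its x: the bar lies along x when open, along y when locked. A slimmer one (70 mm across, 178 high), closed already, stands to its left or right.
- spring_pad (a joint): Spring pad under the lid: 0 m up (lid unlocked), grows as the lid is pushed down; 4 N at 0 to 10 N at 0.018 (bottom). The lid turns only beyond 0.010, so keep it about 0.014 down through the turn. Let go in the last 20 degrees before the stop, it rises into a recess and stays locked at 0.005.
- flask: Conical flask of clear glass, loose, 82 mm across the foot, 122 mm high, standing on the bench; origin at the centre of its underside, z up.
Not all that is in view belongs to the job. Leave any pink or purple look-alike of the part that bears lid_handle alone.

How it is judged:
By the outcome, as a careful person would: the job done as asked, in the order asked, and still so for the second after the job is handed in, with the robot touching nothing.
It also fails if it takes over 32 s, if anything falls off the work surface, if the arm or the gripper's body presses on something with over 40 N, if the wrist force passes 120 N, or if a joint passes its speed limit or range.

## Working session

There is one attempt and no reset: what is moved stays moved. The work goes in short steps, each a Python script; the robot and the scene stay as the last script left them, time stands still between calls to the robot, and variables do not carry over. Pictures are saved under pics/ and viewed, about 8 in all and at most 12, crops included, and the job is handed in when it is done.

```bash
mkdir -p pics; python3 - <<'E'
from plant import ctrl
import cv2
for n in("scene","top"):
    im=ctrl.capture(n); cv2.imwrite(f"pics/{n}0.png",im)
    print(n,ctrl.camera_model(n))
print(ctrl.get_time(),ctrl.get_ee_rot())
E
```

```text
scene {'fx': 465.5046615731118, 'fy': 465.5046615731118, 'cx': 250.59448873361916, 'cy': 183.40788851595642, 'k1': -0.020458456593588765, 'R': array([[-0.26059564,  0.9653971 , -0.00991726],
       [ 0.58274014,  0.14909616, -0.79886436],
       [-0.76974271, -0.21395975, -0.60142945]]), 't': array([  72.70674511, -227.86151499, 1439.16484163])}
top {'fx': 373.64832581143844, 'fy': 373.64832581143844, 'cx': 262.27939275882653, 'cy': 187.3299682714357, 'k1': -0.03455796968973306, 'R': array([[ 0.0041232 , -0.99976161,  0.02144121],
       [-0.98462526, -0.00780328, -0.17450558],
       [ 0.1746313 , -0.02039204, -0.98442271]]), 't': array([ 42.82667298, 539.36908661, 755.20625595])}
0.1 [ 9.92326548e-01 -1.23642490e-01 -2.00660546e-05  7.45785928e-04]
```

View pics/scene0.png

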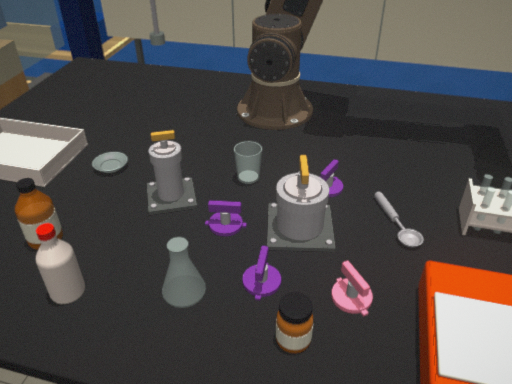

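View pics/top0.png

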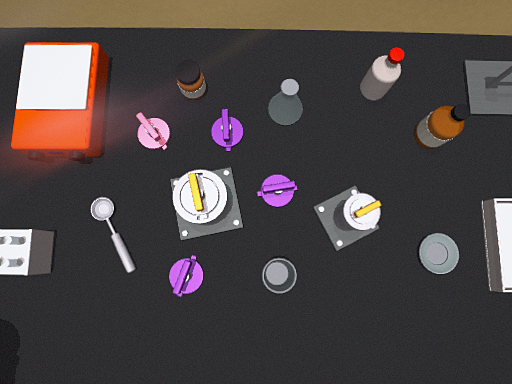

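The wide canister's brass bar is at top (196,192) / scene (304,171). Things it could be taken for:
- slim canister's bar: top (368,209)
- purple lids: (227,128), (277,189), (185,276)
- pink lid: (153,131)

I choose the brass bar on the wide canister and check it in one close crop.

```bash
python3 - <<'E'
import cv2,numpy as np
a=cv2.imread("pics/top0.png")[155:245,160:250]; b=cv2.imread("pics/scene0.png")[145:255,255:345]
a=cv2.resize(a,None,fx=4.4,fy=4.4,interpolation=cv2.INTER_CUBIC)
b=cv2.resize(b,None,fx=4.4,fy=4.4,interpolation=cv2.INTER_CUBIC)
c=np.zeros((484,792,3),np.uint8);c[:396,:396]=a;c[:484,396:792]=b
cv2.imwrite("pics/crop.png",c)
E
```

```text
(no output)
```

View pics/crop.png

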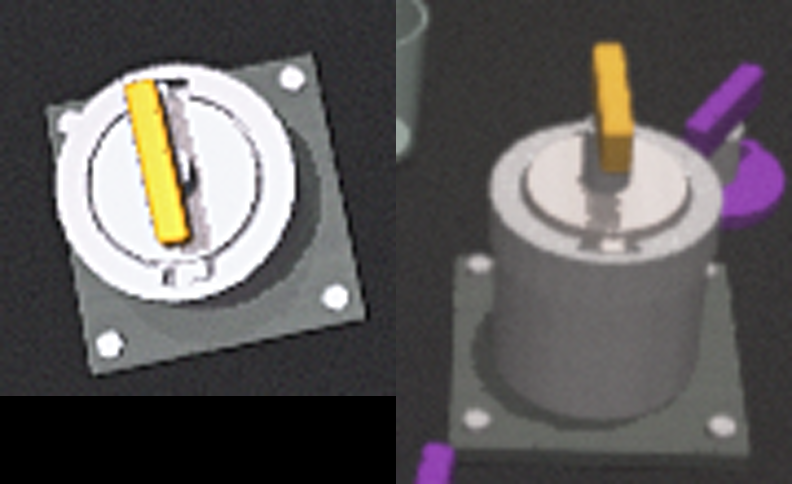

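The crop confirms the choice: the brass bar is on the wide canister, and its lugs sit in the notches. Crop pixels: bar top corners (126,85), (153,81), (190,240), (162,246); collar ellipse centred at (176,181), and at (209,190) in the scene crop. Next I compute the poses.

```bash
cat > h.py <<'E'
from plant import ctrl
import cv2,numpy as np
from scipy.spatial.transform import Rotation as Ro
def cam(n):
    m=ctrl.camera_model(n); K=np.array([[m["fx"],0,m["cx"]],[0,m["fy"],m["cy"]],[0,0,1]])
    return K,np.array([m["k1"],0,0,0.]),np.array(m["R"]),np.array(m["t"])
def at_z(n,uv,z):
    K,d,R,t=cam(n); p=cv2.undistortPoints(np.array(uv,float).reshape(-1,1,2),K,d)[:,0]
    r=np.c_[p,np.ones(len(p))]@R; c=-R.T@t
    return c+r*((z-c[2])/r[:,2])[:,None]
def quat(th): # tool down, tool y at angle th in the world
    y=np.array([np.cos(th),np.sin(th),0]); z=np.array([0,0,-1.]); x=np.cross(y,z)
    return Ro.from_matrix(np.c_[x,y,z]).as_quat()
E
python3 - <<'E'
from h import *
np.set_printoptions(precision=1,suppress=True)
def c(o,uv): return np.array(o)+(np.array(uv)+.5)/4.4-.5
T=[160,155];S=[255,145]
b=at_z("top",c(T,[(126,85),(153,81),(190,240),(162,246)]),168)
print("bar top",b[:,:2],b.mean(0)); d=(b[2]+b[3]-b[0]-b[1])/2;print(d,np.degrees(np.arctan2(d[1],d[0])))
print("collar",at_z("top",c(T,[(176,181)]),110),at_z("scene",c(S,[(209,190)]),110))
p=at_z("top",c(T,[(47,105),(312,55),(366,318),(93,374)]),6);print("base",p[:,:2],p.mean(0))
for e in (p[3]-p[0],p[2]-p[1],p[0]-p[1],p[3]-p[2]):print(np.linalg.norm(e),np.degrees(np.arctan2(e[1],e[0]))%90)
s=at_z("scene",c(S,[(594-396,44),(622-396,42),(632-396,122),(604-396,125)]),168);print("bar scene",s.mean(0))
print("flask",at_z("top",[(286,109)],10),"slim",at_z("top",[(346,217)],5), "purple",at_z("top",[(227,132),(277,191),(185,276)],10))
ax=at_z("top",c(T,[(176,181)]),110)[0]
q0=ctrl.get_joint_pos();print(q0)
E
```

```text
bar top [[541.4 183.7]
 [543.2 172.6]
 [477.  155.2]
 [474.5 166.5]] [509.  169.5 168. ]
[-66.6 -17.3   0. ] -165.4041978498276
collar [[510.2 170.3 110. ]] [[513.  172.2 110. ]]
base [[565.  253.3]
 [592.5 117.7]
 [457.   88. ]
 [428.2 224. ]] [510.7 170.8   6. ]
139.9200170044911 12.070490309384127
138.72137568841526 12.364253202551453
138.30259225412382 11.467190968489206
139.0064000921034 11.965065145173753
bar scene [509.9 171.9 168. ]
flask [[732.4  -9.5  10. ]] slim [[ 480.4 -143.     5. ]] purple [[674.6 127.2  10. ]
 [537.6  12.2  10. ]
 [350.3 211.   10. ]]
[ 1.6  0.4  0.  -0.  -1.2 -0.3]
```

```bash
python3 - <<'E'
from h import *
np.set_printoptions(precision=3,suppress=True)
C=np.array([510.3,171.0])
for a in (102.8,-77.2):
    for d in (0,-90,-100):
        print(a,d,ctrl.ik([*C,137],quat(np.radians(a+d))))
q=quat(np.radians(102.8)); A=ctrl.ik([*C,137],q);B=ctrl.ik([*C,137],quat(np.radians(12.8-10)))
if A is None or B is None or abs(B[5]-A[5])>2: q=quat(np.radians(-77.2)); print("flip")
ctrl.move_ptp([*C,210],q)
print(ctrl.get_time(),ctrl.get_joint_pos(),ctrl.get_tool_pos(),ctrl.get_ft_force())
cv2.imwrite("pics/s1.png",cv2.resize(ctrl.capture("scene")[90:270,210:400],None,fx=3.1,fy=3.1,interpolation=cv2.INTER_CUBIC))
E
```

```text
102.8 0 [ 0.688  0.218 -0.419  0.    -0.934 -2.035]
102.8 -90 [ 0.688  0.218 -0.419  0.    -0.934  2.677]
102.8 -100 [ 0.688  0.218 -0.419  0.    -0.934  2.503]
-77.2 0 [ 0.688  0.218 -0.419  0.    -0.934  1.106]
-77.2 -90 [ 0.688  0.218 -0.419  0.    -0.934 -0.464]
-77.2 -100 [ 0.688  0.218 -0.419  0.    -0.934 -0.639]
flip
2.2333 [ 0.689  0.15  -0.321  0.    -1.1    1.106] [510.329 171.642 210.001] [-0.686  0.477 -0.627]
```

View pics/s1.png

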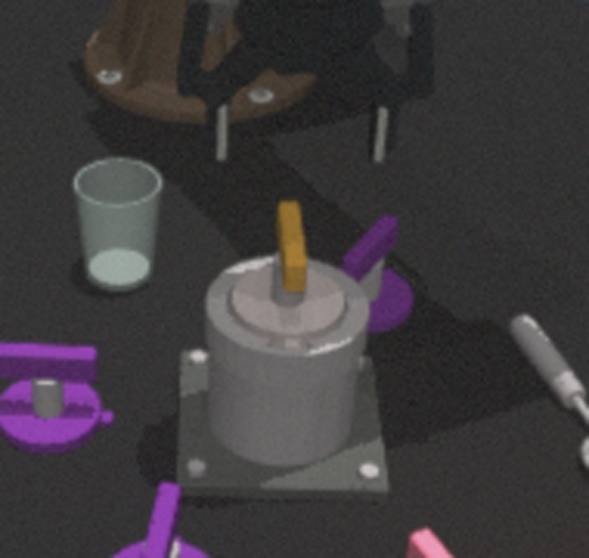

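The fingertips are at crop (222,160) and (380,160), straddling the bar, which runs from (289,205) to (295,290). The jaws open square to the bar. I check the projection, then descend and grip.

```bash
python3 - <<'E'
from h import *
np.set_printoptions(precision=2,suppress=True)
K,d,R,t=cam("scene"); p=cv2.projectPoints(np.array([[510.3,171.6,223],[510.3,171,156]]),cv2.Rodrigues(R)[0],t,K,d)[0][:,0]
print("proj in crop",(p-[210,90])*3.1)
x,y,z=ctrl.get_tool_pos()
print(ctrl.line_to([510.3,171.0,137],vel=80,max_force=15))
f0=ctrl.get_ft_force();print(ctrl.get_tool_pos(),f0)
ctrl.grab(70); ctrl.dwell(.2)
print(ctrl.get_time(),ctrl.get_opening(),ctrl.get_tool_pos(),ctrl.get_ft_force(),ctrl.get_ft_torque())
cv2.imwrite("pics/s2.png",cv2.resize(ctrl.capture("scene")[90:270,210:400],None,fx=3.1,fy=3.1,interpolation=cv2.INTER_CUBIC))
E
```

```text
proj in crop [[295.82 152.74]
 [288.48 242.92]]
False
[510.67 171.21 137.5 ] [-0.76 -0.56 -0.16]
4.1833 18.578544460813752 [510.34 171.11 137.11] [-1.47  1.2   1.72] [0.46 0.45 0.03]
```

View pics/s2.png

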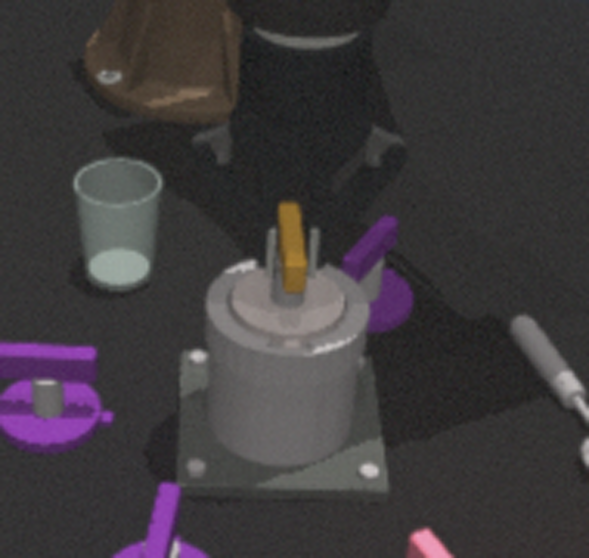

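The fingers straddle the bar, but the opening reads 18.6 mm and a gap is visible. They may still be closing, so I read it again.

```bash
python3 - <<'E'
from h import *
np.set_printoptions(precision=2,suppress=True)
for i in range(3):
    ctrl.dwell(.15);print(ctrl.get_time(),ctrl.get_opening(),ctrl.get_tool_pos(),ctrl.get_ft_force(),ctrl.get_ft_torque())
E
```

```text
4.3833 18.11643395399077 [510.34 171.14 137.03] [-1.01  2.01  3.16] [ 0.58  0.43 -0.05]
4.5333 18.28748692793578 [510.36 171.11 137.02] [-2.07  2.3   1.78] [0.67 0.5  0.02]
4.6833 18.088009457466285 [510.34 171.14 137.02] [-1.46  1.86  2.07] [0.74 0.47 0.04]
```

```bash
python3 - <<'E'
from h import *
im=ctrl.capture("scene")[140:200,270:345]
cv2.imwrite("pics/s3.png",cv2.resize(np.clip(im.astype(int)*1.6,0,255).astype(np.uint8),None,fx=8,fy=8,interpolation=cv2.INTER_CUBIC))
E
```

```text
(no output)
```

View pics/s3.png

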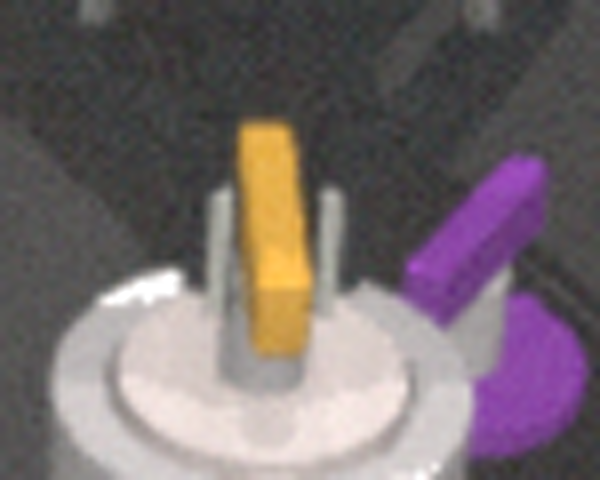

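The crop shows the fingertips clamped on the 22 mm post just below the bar, not on the bar itself. I open, raise 10 mm and grip the bar.

```bash
python3 - <<'E'
from h import *
np.set_printoptions(precision=2,suppress=True)
ctrl.open_gripper()
ctrl.line_to([510.4,171.1,147],vel=60)
ctrl.grab(90); ctrl.dwell(.2)
print(ctrl.get_time(),ctrl.get_opening(),ctrl.get_tool_pos(),ctrl.get_ft_force(),ctrl.get_ft_torque())
E
```

```text
6.5667 12.37893392412269 [510.38 171.07 147.1 ] [-0.66  0.05  2.59] [-0.05  0.34 -0.01]
```

```bash
python3 - <<'E'
from h import *
np.set_printoptions(precision=2,suppress=True)
def st():print(round(ctrl.get_time(),2),ctrl.get_opening(),ctrl.get_tool_pos(),ctrl.get_ft_force(),ctrl.get_ft_torque())
for dz in (5,10,14.5):
    print(ctrl.line_to([510.4,171.1,147-dz],vel=30,max_force=40)); st()
ctrl.dwell(.15); st()
cv2.imwrite("pics/s4.png",cv2.resize(ctrl.capture("scene")[140:200,270:345],None,fx=8,fy=8,interpolation=cv2.INTER_CUBIC))
E
```

```text
False
6.88 12.47531629839049 [510.48 171.11 141.93] [-2.36 -0.33  4.39] [-0.07  0.52 -0.02]
False
7.2 12.14628605072068 [510.49 171.13 137.2 ] [-1.71  0.19  5.57] [-0.11  0.77  0.  ]
False
7.5 12.453451740792948 [510.5  171.12 132.89] [-2.36 -0.78  7.54] [-0.19  0.96 -0.  ]
7.65 12.008949460435023 [510.52 171.13 133.02] [-3.09 -0.75  7.57] [-0.21  0.96  0.02]
```

View pics/s4.png

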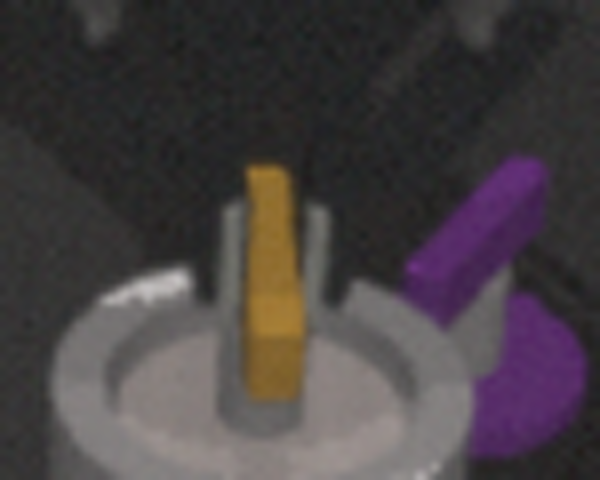

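The lid has sunk into the collar: the bar end moved from about y=350 to y=395, and the force rise matches about 14 mm. Now I turn clockwise with the last joint, watching Mz.

```bash
python3 - <<'E'
from h import *
np.set_printoptions(precision=2,suppress=True)
q=np.array(ctrl.get_joint_pos()); s=q[5]; base=q.copy()
for k in [8,20,35,50,65,78,84,87,90,92,94]:
    base[5]=s-np.radians(k); ctrl.movej(base.tolist()); 
    T=ctrl.get_ft_torque();print(k,round(ctrl.get_time(),2),np.degrees(s-ctrl.get_joint_pos()[5]),ctrl.get_tool_pos(),ctrl.get_ft_force(),T)
    if abs(T[2])>(1.2 if k>80 else 2.5): print("stop");break
E
```

```text
8 7.96 8.057237685827793 [511.01 171.31 133.75] [-0.82 -1.24  8.53] [-0.18  0.49 -0.08]
20 8.28 20.044869607229398 [511.34 171.5  133.88] [-0.9  -0.4   5.86] [-0.13  0.23 -0.11]
35 8.63 35.03786593774313 [511.45 171.56 133.93] [-0.07 -0.41  7.15] [-0.09  0.09 -0.12]
50 8.99 50.03714985227744 [511.5  171.57 133.96] [-0.03  0.19  6.89] [-0.08  0.09 -0.12]
65 9.35 65.03895295017489 [511.51 171.58 133.96] [0.28 0.36 6.86] [-0.03  0.09 -0.05]
78 9.68 78.04202763610935 [511.51 171.57 133.98] [ 0.44 -0.91  7.14] [-0.03  0.13 -0.07]
84 9.93 84.04772449084419 [511.53 171.57 133.99] [-0.66  0.15  7.57] [-0.02  0.02 -0.12]
87 10.18 87.02741723055018 [511.52 171.57 133.96] [ 0.47 -0.51  7.86] [-0.07  0.02 -0.11]
90 10.43 90.02459394336887 [511.56 171.56 133.98] [2.36 0.09 6.66] [-0.12  0.01 -0.09]
92 10.68 92.01724761005043 [511.56 171.59 133.99] [-0.19  1.02  6.77] [-0.08  0.02  0.03]
94 10.93 94.01439815502218 [511.54 171.57 133.99] [0.4  0.35 6.81] [-0.09  0.02 -0.11]
```

```bash
python3 - <<'E'
from h import *
np.set_printoptions(precision=2,suppress=True)
base=np.array(ctrl.get_joint_pos())
base[:5]=ctrl.ik([510.4,171.1,133.0],ctrl.get_ee_rot())[:5]
s=base[5]+np.radians(94)
for k in [95,96,97,98,99,100]:
    base[5]=s-np.radians(k); ctrl.movej(base.tolist()); 
    T=np.mean([ctrl.get_ft_torque() for _ in range(3)],0);print(k,round(ctrl.get_time(),2),np.degrees(s-ctrl.get_joint_pos()[5]),ctrl.get_tool_pos(),ctrl.get_ft_force(),T,ctrl.get_opening())
    if abs(T[2])>.8: print("stop");break
cv2.imwrite("pics/s5.png",cv2.resize(ctrl.capture("scene")[140:200,270:345],None,fx=8,fy=8,interpolation=cv2.INTER_CUBIC))
E
```

```text
95 11.18 94.99555691662927 [511.37 171.54 133.95] [-0.03 -0.52  7.2 ] [-0.08  0.13  0.07] 12.083091962711045
96 11.43 95.97158247335459 [511.22 171.56 133.93] [-1.23  0.77  7.83] [-0.02  0.5   0.41] 11.790915476849754
97 11.68 96.93793949373871 [511.2  171.55 133.95] [-1.22  0.3   7.8 ] [-0.05  0.54  0.87] 12.346418255621973
stop
```

View pics/s5.png

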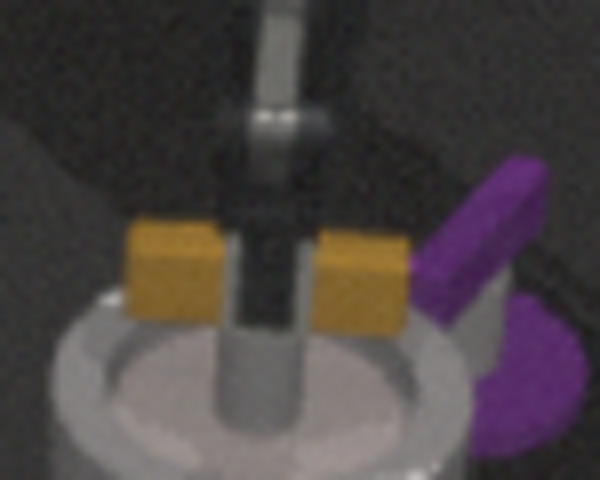

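The bar now lies across, and Mz rises sharply from about 95.5°, so it is at the stop. I relax the torque, let it rise into the recess while still held, then release and retreat.

```bash
python3 - <<'E'
from h import *
np.set_printoptions(precision=2,suppress=True)
q=np.array(ctrl.get_joint_pos()); q[5]+=np.radians(1.2); ctrl.movej(q.tolist())
p=ctrl.get_tool_pos()
print(ctrl.line_to([p[0],p[1],141.5],vel=30,max_force=30),ctrl.get_tool_pos(),ctrl.get_ft_force(),ctrl.get_ft_torque())
ctrl.open_gripper(); ctrl.dwell(.2)
print(ctrl.get_opening(),ctrl.get_ft_force())
ctrl.line_to([p[0],p[1],230],vel=120)
ctrl.move_ptp([400,330,260],ctrl.get_ee_rot()); print(ctrl.get_time())
a=ctrl.capture("scene");b=ctrl.capture("top")
cv2.imwrite("pics/e.png",np.hstack([cv2.resize(a[130:260,250:350],(400,520),interpolation=cv2.INTER_CUBIC),cv2.resize(b[150:250,160:260],(400,400),interpolation=cv2.INTER_CUBIC)[:, :] if 0 else cv2.copyMakeBorder(cv2.resize(b[150:250,160:260],(400,400),interpolation=cv2.INTER_CUBIC),0,120,0,0,0)]))
E
```

```text
False [511.2  171.55 141.94] [-2.33 -0.61  6.14] [-0.11  1.01  0.28]
85.54975525818021 [ 0.16  0.24 -0.2 ]
14.975
```

View pics/e.png

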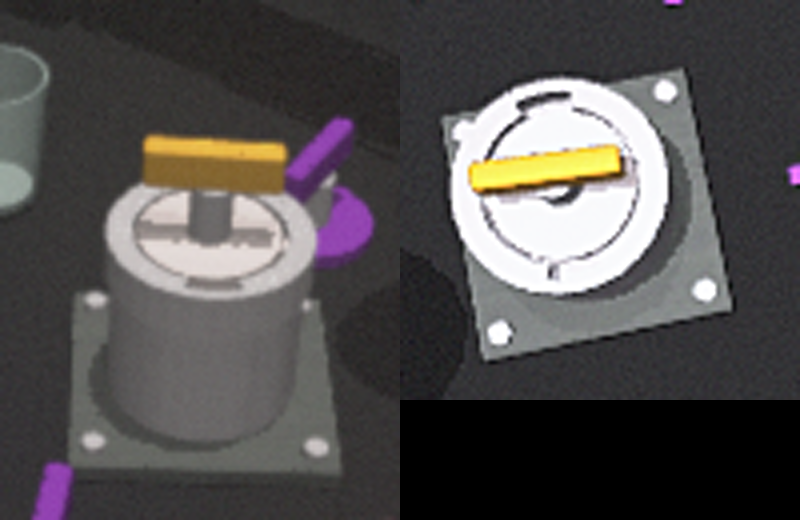

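The bar now lies across the canister and both notches are empty. Last check: the bar's height by triangulation (top-face centre at top-crop (545,168) and scene-crop (215,147)) and its angle.

```bash
python3 - <<'E'
from h import *
np.set_printoptions(precision=1,suppress=True)
u=lambda x,y:(160+(x+.5)/4-.5,150+(y+.5)/4-.5)
b=at_z("top",[u(*p) for p in [(69,168),(216,145),(222,170),(74,192)]],163)
d=b[1]+b[2]-b[0]-b[3];print(b.mean(0),np.degrees(np.arctan2(d[1],d[0])))
for z in (149,158,163,168):print(z,at_z("top",[u(145,168)],z)[0]-at_z("scene",[(250+215.5/4-.5,130+147.5/4-.5)],z)[0])
ctrl.finish_job();print(ctrl.get_time())
E
```

```text
[509.3 169.3 163. ] -80.71505686126079
149 [18.5  2.6  0. ]
158 [ 4.2 -0.5  0. ]
163 [-3.8 -2.3  0. ]
168 [-11.8  -4.    0. ]
the job is handed in; nothing more can be done
the job is handed in; nothing more can be done
```

The lid is locked as far as my checks show, and the job is handed in. I gripped the brass bar of the wide canister, pushed the lid about 14 mm down and turned it clockwise to its stop. I then let it rise about 8 mm into the recess, released it and backed off to the side. The robot's clock read about 15 s once it was clear, against the 32 s limit.

- **First grip:** it closed on the post just below the bar. I saw this in the picture and the opening reading, opened, raised 10 mm and gripped the bar properly. The lid had not been pushed or turned by then.
- **Turn:** the wrist moment rose sharply from about 95.5° of turn, which I took as the stop. I eased back about 1° before letting go.
- **Final angle:** the bar now lies at −80.7° in the world, about 93° clockwise of the canister's measured x direction (12°). The collar notches are empty in the last picture.
- **Final height:** matching the two cameras puts the bar's top at about 160.5 mm. Locked should be 163 mm and unlocked 168 mm, so it agrees with locked to within the 2–3 mm measuring error.
- **Flask:** the arm stayed more than 200 mm away from it throughout. I took no final close-up of it. The slim canister was not touched.

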